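Dock the gas monitor and uncap its test-gas bottle

TASK

Get the yellow gas monitor ready for its bump test: take it out of the charger and slide it upright, screen towards the console, into the bay of the test station until it is fully home; let it down into the bay rather than dropping it. Then screw the cap off the gas bottle with the orange band - nothing shows whether its thread is right- or left-handed, so feel which way it loosens - and finish still holding that cap in the air, well clear above its bottle. Leave the blue monitor, the green bottle with its cap and everything else as they are.

Things in the scene. Friction and masses are not known exactly. Their poses are not given: they have to be found in the camera images.
- monitor: Yellow gas monitor, a flat upright slab 24 mm thick (its x), 62 mm wide (y), 112 mm tall (z), 0.15-0.3 kg, loose. Origin: centre of its underside. Screen and sensor ports on its -x face. At the start it stands in one of the charger's two pockets, 32 mm deep in it, about 2 mm play all round; it lifts straight out.
- monitor_screen (a point): Middle of the yellow monitor's screen, on its -x face, 12 mm from the monitor's mid-plane and 80 mm above its underside.
- spare_monitor: A second gas monitor of the same size, blue, in the charger's other pocket, 85 mm away centre to centre along the charger's y. Leave it there.
- charger: Black two-pocket charger, fixed: 72 mm (x) by 180 mm (y) block 42 mm high, with a lip 28 mm deep, 24 mm high on its -x side. Origin: middle of the block at bench level. Pockets at y = -42.5 and +42.5 mm, floors 10 mm above the bench. The monitors in it face its -x side.
- station: Bump-test station, fixed: grey base 30 mm high, black bay tower (55 x 93 mm outside) with orange mouth, sloping console with a small screen on its -x side (reaches x = -100 mm, under 60 mm high). Origin: at bench level below the middle of the bay; x is the bay's thin, y its wide direction.
- bay_floor (a point): Middle of the floor of the station's bay, 30 mm above the bench. The bay is an upright pocket open at the top, 27 mm (x) by 65 mm (y), straight walls 60 mm high, above them a lead-in 6 mm high that flares about 3 mm per side. The monitor is home when its underside sits on this floor, screen to the station's -x side; 46 mm of it then stand above the mouth.
- stand: Dark steel stand, fixed to the bench, 110 mm (x) by 240 mm (y) by 10 mm, with a post 135 mm high behind each bottle at its +x edge; it holds the two gas bottles rigidly at y = -65 and +65 mm. Origin: centre of its underside.
- orange_bottle: Aluminium test-gas bottle with orange band and shoulder, 72 mm in diameter, held rigidly upright in the stand (either place). Origin: centre of its underside, 10 mm above the bench. Shoulder slopes from 36 mm radius at 165 mm height to 20 mm radius at 194 mm.
- orange_neck (a point): Middle of the top of the orange bottle's valve neck, 238 mm above the bottle's origin, under the cap. The neck is 21 mm thick and bears a coarse two-start thread (30 mm over it), hidden by the cap: in some runs right-handed (loosens anticlockwise seen from above), in others left-handed (loosens clockwise).
- orange_cap: Black round ribbed cap on the orange bottle, 40 mm in diameter, 34 mm tall, 35 g, loose. Origin: centre of its underside, 208 mm above the bottle's origin when on. Wrong way it meets a hard stop within 10 degrees; right way it turns freely and can be lifted off once turned 70 to 115 degrees. Else it holds, with up to 6 mm of lift play. It leaves the neck after rising 30 mm.
- green_bottle: The same bottle with a green band and shoulder, in the other place of the stand, 130 mm away. Leave it.
- green_cap: The same kind of black cap, on the green bottle. Leave it on.
- tape: Yellow roll of tape lying flat, 68 mm in diameter, 24 mm high; a bystander.
- screwdriver: Red-handled screwdriver lying flat, 170 mm long; a bystander.
- marker: Black marker pen lying flat, 125 mm long, 16 mm thick; a bystander.
- regulator: Small aluminium and brass gas regulator with a round gauge, 58 mm high, about 90 mm over all; a bystander.
- reagent_blue: White reagent bottle, blue cap, 135 mm high; a bystander.
- reagent_red: White reagent bottle, red cap, 150 mm high; a bystander.
There are look-alikes about, which are no part of the job. Leave any red look-alike of the green_cap alone.

How it is judged:
On the way, in this order (a step that is already met when the one before it is completed fails the run):
1. the yellow monitor is fully home in the station's bay, screen to the console side, and let go (z of monitor in the frame of station between 0.026 and 0.034 m and horizontal distance between monitor and station below 0.007 m and angle between monitor's own z axis and vertical below 0.08 rad and x of monitor_screen in the frame of station below 0 m and contact force between monitor and the fingers below 0.05 N), for 0.2 s.
2. the orange bottle's cap is lifted clear above the bottle, in the fingers (z of orange_cap in the frame of orange_bottle above 0.25 m and contact force between orange_cap and the fingers above 1 N), for 0.2 s.
At the end, for the whole second after the job is handed in: Yellow monitor untouched on the bay's floor (within 4 mm, centred within 7 mm, upright), screen to the console; orange bottle's cap held still in the fingers over its bottle, underside 12 mm or more above the neck, within 60 mm of its axis, touching no bottle; green cap and blue monitor in place (all of step 1 and all of step 2 and contact force between monitor and the arm below 0.05 N and horizontal distance between orange_cap and orange_bottle below 0.06 m and contact force between orange_cap and orange_bottle below 0.05 N and contact force between orange_cap and green_cap below 0.05 N and linear speed of orange_cap below 0.03 m/s and distance of green_cap from where it was at the start of the episode below 0.01 m and distance of spare_monitor from where it was at the start of the episode below 0.015 m); the arm keeps its last pose, push and grip.
It fails at once if the monitor is dropped: falling faster than 0.4 m/s with no finger on it (linear speed of monitor above 0.4 m/s and contact force between monitor and the fingers below 0.02 N and contact force between monitor and the arm below 0.02 N).
It fails at once if the green bottle's cap or the blue monitor is shifted by more than 15 mm (distance of any of green_cap, spare_monitor from where it was at the start of the episode above 0.015 m).
It fails at once if a bystander is pushed more than 30 mm (distance of any of tape, screwdriver, marker, regulator, reagent_blue, reagent_red from where it was at the start of the episode above 0.03 m).
It also fails if it takes over 61 s, if anything falls off the work surface, if the arm or the gripper's body presses on something with over 40 N, if the wrist force passes 120 N, or if a joint passes its speed limit or range.

ROBOT

A 6-joint arm with a two-finger parallel gripper is mounted at the origin on the work surface. World frame = base frame: x ahead of the robot, y to its left, z up, the work surface at z = 0. Lengths are in m, angles in rad, forces in N, time in s.
With the tool pointing down it reaches from about 0.425 to 0.95 m from the base axis. Payload 14.7 kg.
Tool frame: the origin (TCP) lies midway between the tips of the shut fingers; the grasp point (between the pads) lies 19 mm behind it; z points along the fingers, y is the line along which they close (so a half turn about z gives the same grasp; the last joint's range is limited). The gripper opens to 85 mm and grips with 20 to 120 N. Pads are 22 mm wide; open, the fingers measure 114 mm over their backs; the gripper's body (76 mm by 85 mm) begins 54 mm behind the grasp point. The pads swing forward as they close: fully open they stand 13 mm farther back than shut.
Start: joints at [-1.219, 0.48, 1.596, -0, 1.065, -0.047], TCP at [0.252, -0.599, 0.231] pointing down, gripper open.
Joint ranges: [-2.75, 2.75], [-0.82, 2.05], [0.23, 2.67], [-1.56, 4.7], [0.09, 2.69], [-2.92, 2.92]. Speed limits (rad/s): [1.89, 1.89, 2.39, 3.01, 3.01, 3.01].

INTERFACE

Orientations are given as a unit quaternion [w, x, y, z].
In Python, from station import manip, viewer gives the robot as it stands.
- The arm moves only by the shell command python3 -m jog 'ROWS' [FORCE]. ROWS is JSON, one flat list of numbers, 7 for each row, row after row: the shift along the tool's x, y, z in units of 25 mm (1.0 is 25 mm), then the turn, a rotation vector about the tool's x, y, z in units of 5 degrees (1.0 is 5 degrees), then the opening, from 0 (shut) to 1 (fully open). In form: [x, y, z, wx, wy, wz, hand, x, y, z, wx, wy, wz, hand, ...]. A call has 1 to 8 rows; each row shifts and turns the commanded pose from where the row before left it, along the tool's axes as they then stand; what a row does not reach is not made up. A row lasts 1/12 s, in which the tool goes at most 41.7 mm and 7.16 degrees, less where a joint would pass 70% of its speed; a pose out of reach is approached as far as the arm can. A call is refused whole if a number of a shift passes 1 or a number of a turn 1, either way. A call with a gripper value outside its range is refused whole. The fingers move at their own pace and stop on an object; FORCE is the grip in N (left out, the last holds). Time passes only in rows, so rows that do not move let the fingers close. It gives the time, the measured TCP pose, the force, the opening and the grip force at its end, in the units of the state.
- manip.get_state(): the state, without advancing time (a new reading comes with each control period).
- viewer.read_camera(name): name is "scene" or "top"; returns a dict with "pixels" (420x560x3 uint8, red, green, blue), "mtx" (3x3 intrinsics, pixels), "k1" (the pictures are not rectified: a ray, as slopes to the right and down, at radius r is drawn at 1 + k1 r^2 times it, then the intrinsics apply), "R" (3x3) and "t" (3): a world point X has camera coordinates R X + t. Camera axes: x right, y down, z forward; pixel columns grow to the right and rows downward; lengths in m; the calibration is good to about 2 mm. A picture is of the moment at which its call begins. There is no depth.
- manip.sign_off(): hands the job in; it is judged then, once.
The state is a dict: "time_s": time; "joint_positions": joint angles; "joint_velocities": joint speeds; "joint_torque": joint torques, N m; "tcp_pos": TCP position; "tcp_rot": TCP orientation; "wrist_force": force on the tool from outside, world axes, zero at the start; "moment": the same for the moment, N m; "opening": finger opening in m; "gripper_force": force on a finger pad.
Only numpy, scipy, OpenCV 4.12 (cv2) and the standard library are available. Lean on these libraries where they do the work, as an engineer would, in place of code of your own. Each camera call takes 0.05 s, during which the arm holds its last target. There are 200 camera calls.

## Working session

There is one attempt and no reset: what is moved stays moved. The work goes in short steps, Python scripts to look and compute and a shell command to move; the robot and the scene stay as the last step left them, time stands still between calls to the robot, and variables do not carry over. Pictures are saved under pics/ and viewed, at most 10 in all, crops included, and the job is handed in when it is done.

```bash
ls; mkdir -p pics
python3 - <<'E'
from station import manip, viewer
import cv2,numpy as np,pickle
print(manip.get_state())
for n in("scene","top"):
    c=viewer.read_camera(n); pickle.dump(c,open(f"pics/{n}0.pkl","wb"))
    print(n,c["mtx"].tolist(),c["k1"],np.round(c["R"],3).tolist(),c["t"].tolist(), (-c["R"].T@c["t"]).tolist())
    cv2.imwrite(f"pics/{n}0.png",cv2.resize(c["pixels"][:,:,::-1],(784,588)))
E
```

```text
pics
{'time_s': 0.0, 'joint_positions': array([-1.21861135e+00,  4.80813655e-01,  1.59686687e+00, -3.07644714e-05,
        1.06511088e+00, -4.65553237e-02]), 'joint_velocities': array([-0.00112806, -0.00312212,  0.00121137,  0.0005788 ,  0.00033534,
       -0.00049935]), 'joint_torque': array([ 4.45244514e-03, -9.50639820e+01, -4.30168962e+01,  5.02476132e-05,
        1.24521196e-02,  1.16752381e-05]), 'tcp_pos': array([ 0.25226198, -0.59860489,  0.2306868 ]), 'tcp_rot': array([-5.90344176e-04,  9.80189862e-01,  1.98059271e-01, -1.04533381e-04]), 'wrist_force': array([ 0.29218809, -0.49577767,  0.45644224]), 'moment': array([-0.02461012,  0.01877068,  0.05178626]), 'gripper_force': 0.0, 'opening': 0.08549425016554775}
scene [[544.3809581720807, 0.0, 284.21609984422946], [0.0, 544.3809581720807, 209.83317638085973], [0.0, 0.0, 1.0]] -0.03296419048715531 [[0.854, 0.52, 0.004], [0.437, -0.713, -0.548], [-0.282, 0.47, -0.837]] [-0.5226218685854419, -0.2067962589019438, 1.6465352126784811] [1.0003731840541188, -0.6497736338165282, 1.2665007833523196]
top [[492.21388797646244, 0.0, 272.9628056738634], [0.0, 492.21388797646244, 206.90459727909948], [0.0, 0.0, 1.0]] -0.0777661084879655 [[-0.003, -1.0, -0.016], [-0.997, 0.005, -0.078], [0.078, 0.016, -0.997]] [-0.007747456250174684, 0.6500028124542624, 1.3243530293337744] [0.5448622256764163, -0.03125247201092787, 1.3706287110689361]
```

View pics/scene0.png

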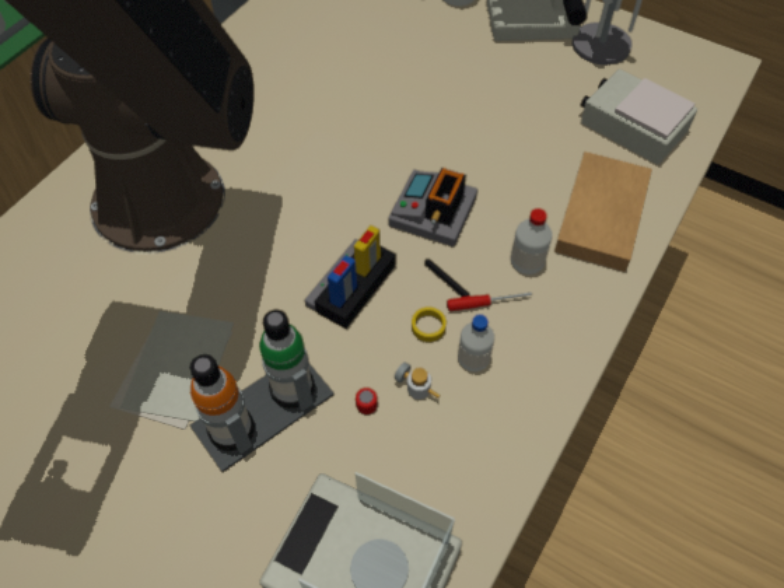

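View pics/top0.png

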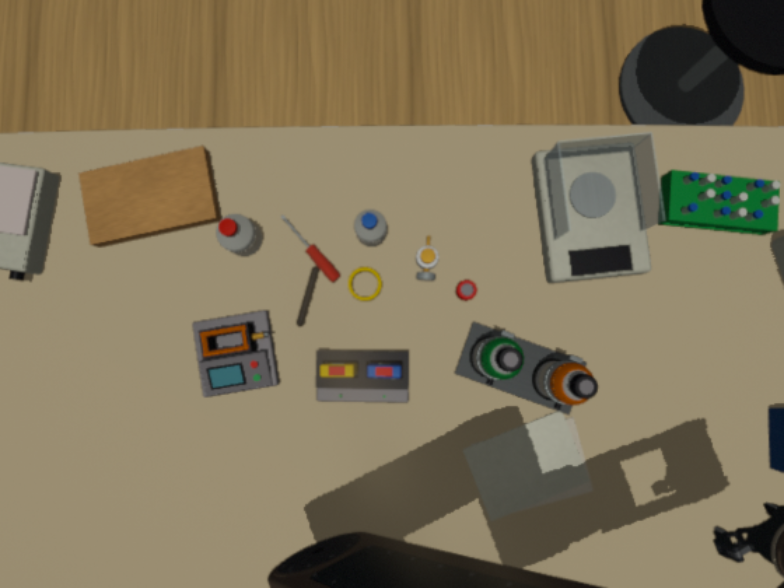

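The scene view (784x588 px) shows the orange bottle's cap at (205,370), the green cap at (276,325), the yellow monitor at (367,252) and the station mouth at (447,190). In the top view the yellow monitor is at (338,370), the station mouth at (228,341), the orange cap at (584,386) and the green cap at (510,358).

```bash
cat > h.py <<'E'
import cv2,numpy as np,pickle
from scipy.spatial.transform import Rotation as Ro
def ray(c,uv):
    p=cv2.undistortPoints(np.array(uv,float).reshape(-1,1,2),c["mtx"],np.array([c["k1"],0,0,0.])).reshape(-1,2)
    d=np.c_[p,np.ones(len(p))]@c["R"]; return -c["R"].T@c["t"],d
def plane(c,uv,z):
    o,d=ray(c,uv); return o+d*((z-o[2])/d[:,2])[:,None]
def tri(c1,u1,c2,u2):
    o1,d1=ray(c1,u1);o2,d2=ray(c2,u2);d1=d1[0];d2=d2[0]
    s=np.linalg.lstsq(np.c_[d1,-d2],o2-o1,rcond=None)[0];a=o1+d1*s[0];b=o2+d2*s[1]
    return (a+b)/2,np.linalg.norm(a-b)
def mask(c,roi,kind):
    x,y,w,h=roi; hsv=cv2.cvtColor(c["pixels"],cv2.COLOR_RGB2HSV).astype(int); H,S,V=hsv[...,0],hsv[...,1],hsv[...,2]
    m={"yellow":(H>20)&(H<35)&(S>150)&(V>110),"orange":(H>4)&(H<19)&(S>170)&(V>90),
       "blue":(H>105)&(H<130)&(S>130),"dark":(V<75)&(S<90),"green":(H>50)&(H<85)&(S>120)}[kind]
    r=np.zeros(m.shape,np.uint8); r[y:y+h,x:x+w]=m[y:y+h,x:x+w]*255; return r
def big(m):
    k=cv2.findContours(m,cv2.RETR_EXTERNAL,cv2.CHAIN_APPROX_NONE)[0]; return max(k,key=cv2.contourArea)
E
python3 - <<'E'
from h import *
T=pickle.load(open("pics/top0.pkl","rb"));S=pickle.load(open("pics/scene0.pkl","rb"))
def crop(c,x,y): return cv2.resize(c["pixels"][y:y+60,x:x+80,::-1],(400,300),interpolation=cv2.INTER_NEAREST)
cv2.imwrite("pics/mos.png",np.vstack([np.hstack([crop(T,130,220),crop(T,215,240)]),np.hstack([crop(T,350,235),crop(S,120,230)])]))
for n,roi,k,z in(("yel",(215,240,45,40),"yellow",.122),("blu",(255,250,40,30),"blue",.122),("mouth",(135,225,50,32),"orange",.096)):
    c=big(mask(T,roi,k)); r=cv2.minAreaRect(c); b=cv2.boxPoints(r); P=plane(T,b,z)
    print(n,np.round(r[0],1),r[1],round(r[2],1),"centre",np.round(plane(T,[r[0]],z)[0],4),"sides",np.round(np.linalg.norm(P[0]-P[1]),4),np.round(np.linalg.norm(P[1]-P[2]),4),"\n",np.round(P[:,:2],4).tolist())
E
```

```text
yel [233.  264.5] (9.0, 10.0) 90.0 centre [0.4968 0.0898 0.122 ] sides 0.0254 0.0227 
 [[0.5081, 0.1025], [0.5081, 0.0771], [0.4854, 0.0771], [0.4854, 0.1024]]
blu [283. 265.] (8.0, 6.0) 90.0 centre [ 0.4952 -0.0366  0.122 ] sides 0.0151 0.0201 
 [[0.5053, -0.0291], [0.5053, -0.0443], [0.4852, -0.0442], [0.4852, -0.029]]
mouth [159.9 243. ] (17.755090713500977, 32.715396881103516) 80.5 centre [0.5514 0.2834 0.096 ] sides 0.0862 0.0462 
 [[0.5673, 0.3301], [0.5812, 0.2451], [0.5357, 0.2369], [0.5217, 0.3217]]
```

View pics/mos.png

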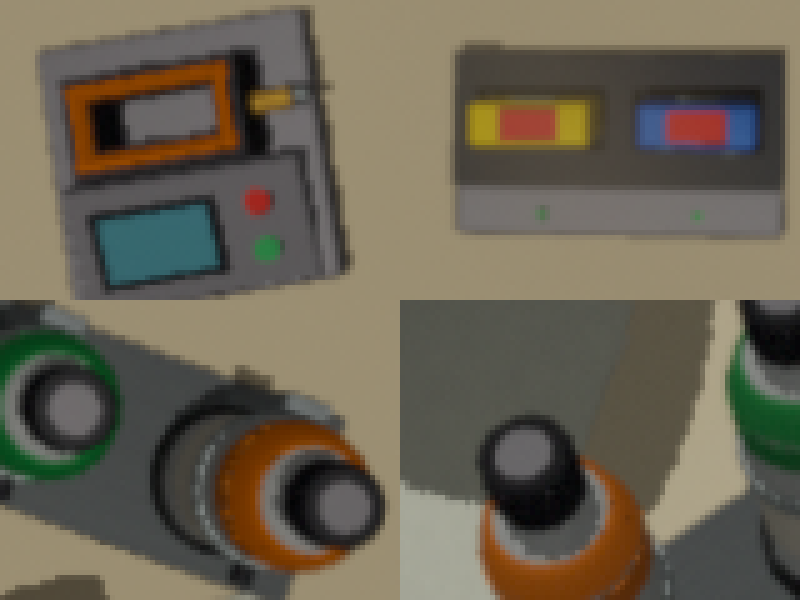

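The mosaic (5x) shows the yellow monitor's top at about (240.5,264.5) and the blue at (274.1,265.1) in native top pixels. The orange cap's top disc is at (418.3,275.3) in the top view and (144.5,260.3) in the scene view; the green one is at (364.1,255.5). The station console is on the robot side, so both devices face roughly -x.

Run:
```python
from h import *
T=pickle.load(open("pics/top0.pkl","rb"));S=pickle.load(open("pics/scene0.pkl","rb"))
P=plane(T,[[240.5,264.5],[274.1,265.1]],.122);print("mon",P,np.linalg.norm(P[0]-P[1]),"yaw of charger",np.degrees(np.arctan2(*-(P[0]-P[1])[[0,1]])))
C=plane(T,[[364.1,255.5],[418.3,275.3]],.252);print("caps g,o",C,np.linalg.norm(C[0]-C[1]))
print("orange tri",tri(T,[418.3,275.3],S,[144.5,260.3]))
c=big(mask(S,(295,110,50,55),"orange"));r=cv2.minAreaRect(c);print("mouth scene",r)
print("mouth scene plane",plane(S,[r[0]],.096), tri(T,[159.9,243],S,r[0]))
m=mask(S,(230,150,60,60),"yellow");print("yel scene", cv2.boundingRect(big(m)))
# charger dark block rect (z=.042)
hsv=cv2.cvtColor(T["pixels"],cv2.COLOR_RGB2HSV);V=hsv[...,2];m=np.zeros(V.shape,np.uint8);m[240:295,220:297]=((V[240:295,220:297]<128))*255
r=cv2.minAreaRect(big(m));b=cv2.boxPoints(r);Q=plane(T,b,.035);print("charger",r,Q[:,:2].tolist())
```

```text
mon [[ 0.49674318  0.07076207  0.122     ]
 [ 0.49505709 -0.01417711  0.122     ]] 0.08495591194240518 yaw of charger -178.86280104093655
caps g,o [[ 0.52099011 -0.21977133  0.252     ]
 [ 0.47546809 -0.34234996  0.252     ]] 0.13075846120705414
orange tri (array([ 0.47543784, -0.3419896 ,  0.2537115 ]), np.float64(0.00034901296386051256))
mouth scene ((318.20001220703125, 132.6000213623047), (16.099689483642578, 25.043960571289062), 26.56505012512207)
mouth scene plane [[0.55256924 0.28193814 0.096     ]] (array([0.55151495, 0.28408756, 0.09328279]), np.float64(3.9216080054583194e-05))
yel scene (253, 161, 18, 18)
charger ((258.4527587890625, 267.6921691894531), (67.27035522460938, 38.52039337158203), 1.0050859451293945) [[0.43463032769592946, 0.12117133646836928], [0.5384200910343879, 0.11959313075474384], [0.5347211646646531, -0.06268313220478713], [0.4312507881061598, -0.06028649144245684]]
```

```bash
cat > st.py <<'E'
import sys,numpy as np
from station import manip
from scipy.spatial.transform import Rotation as Ro
def go(tx,ty,tz,yaw):
    s=manip.get_state();p=s["tcp_pos"];q=s["tcp_rot"];R=Ro.from_quat(q[[1,2,3,0]]).as_matrix()
    y=np.degrees(np.arctan2(R[1,1],R[0,1])); d=R.T@(np.array([tx,ty,tz])-p)/.025
    print("t",round(s["time_s"],2),"tcp",np.round(p,4),"yaw_y",round(y,2),"toolz",np.round(R[:,2],4),"j",np.round(s["joint_positions"],2),"F",np.round(s["wrist_force"],1),"open",round(s["opening"],4),"grip",round(s["gripper_force"],1))
    print("need units xyz",np.round(d,3),"wz",round(-(yaw-y)/5,3))
go(*map(float,sys.argv[1:]))
E
python3 -m jog '[0,0,-0.6,0,0,-0.95,1, 0,0,-0.6,0,0,-0.95,1, 0,0,-0.6,0,0,-0.95,1, 0,0,-0.6,0,0,-0.95,1, 0,0,-0.6,0,0,-0.95,1, 0,0,-0.6,0,0,-0.95,1, 0,0,-0.6,0,0,-0.95,1]'
python3 -m jog '[0,0,0,0,0,-0.95,1, 0,0,0,0,0,-0.95,1, 0,0,0,0,0,-0.95,1, 0,0,0,0,0,-0.95,1, 0,0,0,0,0,-0.95,1, 0,0,0,0,0,-0.95,1, 0,0,0,0,0,-0.9,1]'
python3 st.py .4967 .0708 .28 -1.1
```

```text
time_s: 0.68
tcp_pos: [0.2523, -0.5987, 0.3367]
tcp_rot: [-0.0, 0.882, 0.472, 0.0]
wrist_force: [0.0, -0.5, -0.1]
opening: 0.0854
gripper_force: 0.0
time_s: 1.27
tcp_pos: [0.2523, -0.5988, 0.3359]
tcp_rot: [-0.0, 0.711, 0.703, 0.0]
wrist_force: [-0.1, -0.3, -0.5]
opening: 0.0854
gripper_force: 0.0
t 1.27 tcp [ 0.2523 -0.5988  0.3359] yaw_y -0.66 toolz [-3.e-04  7.e-04 -1.e+00] j [-1.22  0.4   1.46 -0.    1.28 -1.21] F [-0.1 -0.3 -0.5] open 0.0854 grip 0.0
need units xyz [26.893  9.466  2.252] wz 0.088
```

```bash
R7='' 
python3 -m jog '[0.96,0.338,0,0,0,0,1, 0.96,0.338,0,0,0,0,1, 0.96,0.338,0,0,0,0,1, 0.96,0.338,0,0,0,0,1, 0.96,0.338,0,0,0,0,1, 0.96,0.338,0,0,0,0,1, 0.96,0.338,0,0,0,0,1]' >/dev/null
python3 -m jog '[0.96,0.338,0,0,0,0,1, 0.96,0.338,0,0,0,0,1, 0.96,0.338,0,0,0,0,1, 0.96,0.338,0,0,0,0,1, 0.96,0.338,0,0,0,0,1, 0.96,0.338,0,0,0,0,1, 0.96,0.338,0,0,0,0,1]' >/dev/null
python3 -m jog '[0.96,0.338,0,0,0,0,1, 0.96,0.338,0,0,0,0,1, 0.96,0.338,0,0,0,0,1, 0.96,0.338,0,0,0,0,1, 0.96,0.338,0,0,0,0,1, 0.96,0.338,0,0,0,0,1, 0.96,0.338,0,0,0,0,1]' >/dev/null
python3 -m jog '[0.96,0.338,0.3,0,0,0,1, 0.96,0.338,0.3,0,0,0,1, 0.96,0.338,0.3,0,0,0,1, 0.96,0.338,0.3,0,0,0,1, 0.96,0.338,0.3,0,0,0,1, 0.96,0.338,0.3,0,0,0,1, 0.96,0.338,0.3,0,0,0.09,1, 0,0,0,0,0,0,1]'
python3 st.py .4967 .0708 .150 -1.1
```

```text
time_s: 3.68
tcp_pos: [0.5, 0.0725, 0.2823]
tcp_rot: [-0.001, 0.715, 0.699, -0.0]
wrist_force: [-1.1, 0.1, -0.2]
opening: 0.0856
gripper_force: 0.0
t 3.68 tcp [0.5    0.0725 0.2823] yaw_y -1.28 toolz [-1.5e-03  9.0e-04 -1.0e+00] j [0.08 0.22 1.86 0.   1.06 0.1 ] F [-1.1  0.1 -0.2] open 0.0856 grip 0.0
need units xyz [-0.074 -0.123  5.291] wz -0.035
```

```bash
python3 -m jog '[-0.07,-0.12,0.8,0,0,0,1, 0,0,0.8,0,0,0,1, 0,0,0.8,0,0,0,1, 0,0,0.8,0,0,0,1, 0,0,0.8,0,0,0,1, 0,0,0.8,0,0,0,1, 0,0,0.8,0,0,0,1, 0,0,0.8,0,0,0,1]'>/dev/null
python3 -m jog '[0,0,0.8,0,0,0,1, 0,0,0.8,0,0,0,1, 0,0,0.2,0,0,0,1, 0,0,0,0,0,0,1, 0,0,0,0,0,0,1]'
python3 st.py .4967 .0708 .078 -1.1
```

```text
time_s: 4.77
tcp_pos: [0.4966, 0.0674, 0.0792]
tcp_rot: [-0.0, 0.715, 0.699, -0.0]
wrist_force: [0.1, 0.5, 1.0]
opening: 0.0854
gripper_force: 0.0
t 4.77 tcp [0.4966 0.0674 0.0792] yaw_y -1.35 toolz [-3.e-04 -0.e+00 -1.e+00] j [ 0.07  0.5   2.07 -0.    0.58  0.1 ] F [0.1 0.5 1. ] open 0.0854 grip 0.0
need units xyz [0.135 0.003 0.048] wz -0.051
```

```bash
python3 -m jog '[0.13,0,0.05,0,0,-0.05,1, 0,0,0,0,0,0,0.4, 0,0,0,0,0,0,0, 0,0,0,0,0,0,0, 0,0,0,0,0,0,0, 0,0,0,0,0,0,0, 0,0,0,0,0,0,0, 0,0,0,0,0,0,0]' 60
python3 st.py .4967 .0708 .078 -1.1
```

```text
time_s: 5.43
tcp_pos: [0.4966, 0.0708, 0.0779]
tcp_rot: [0.0, 0.714, 0.7, 0.0]
wrist_force: [-1.5, 1.5, 7.5]
opening: 0.0236
gripper_force: 58.2
t 5.43 tcp [0.4966 0.0708 0.0779] yaw_y -1.1 toolz [ 1.e-04  1.e-04 -1.e+00] j [0.08 0.5  2.07 0.   0.57 0.1 ] F [-1.5  1.5  7.5] open 0.0236 grip 58.2
need units xyz [-0.     0.006 -0.006] wz -0.0
```

```bash
python3 -m jog '[0,0,-0.3,0,0,0,0, 0,0,-0.5,0,0,0,0, 0,0,-0.8,0,0,0,0, 0,0,-0.9,0,0,0,0, 0,0,-0.9,0,0,0,0, 0,0,-0.9,0,0,0,0, 0,0,-0.9,0,0,0,0, 0,0,-0.4,0,0,0,0]'
python3 st.py .5514 .2836 .21 9.3
python3 - <<'E'
from h import *
from station import viewer
c=viewer.read_camera("scene");pickle.dump(c,open("pics/scene1.pkl","wb"));t=viewer.read_camera("top");pickle.dump(t,open("pics/top1.pkl","wb"))
f=lambda c,x,y:cv2.resize(c["pixels"][y:y+150,x:x+100,::-1],(400,600))
cv2.imwrite("pics/a1.png",np.hstack([f(c,230,90),f(t,210,190)]))
E
```

```text
time_s: 6.1
tcp_pos: [0.4974, 0.0708, 0.2204]
tcp_rot: [0.001, 0.714, 0.7, 0.001]
wrist_force: [1.5, 0.7, -1.4]
opening: 0.0232
gripper_force: 59.2
t 6.1 tcp [0.4974 0.0708 0.2204] yaw_y -1.1 toolz [ 3.e-03  3.e-04 -1.e+00] j [0.08 0.29 1.94 0.   0.91 0.1 ] F [ 1.5  0.7 -1.4] open 0.0232 grip 59.2
need units xyz [8.551 1.994 0.426] wz -2.081
```

View pics/a1.png

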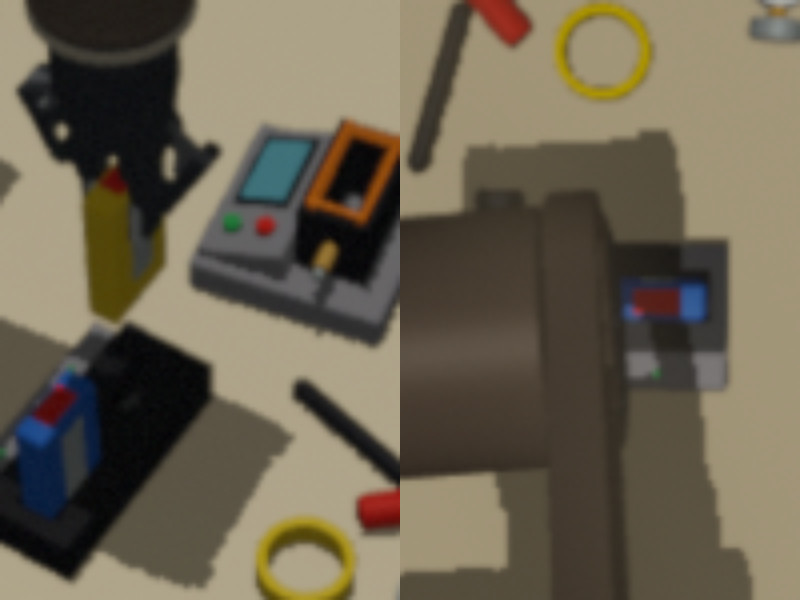

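The monitor hangs upright in the fingers (scene crop, around (115,245)), clear of the charger, and the blue one is undisturbed. Now over to the station.

```bash
python3 -m jog '[0.4,0.1,0,0,0,0,0, 0.9,0.2,0,0,0,0,0, 0.9,0.2,0,0,0,0,0, 0.9,0.2,0,0,0,0,0, 0.9,0.2,0,0,0,0,0, 0.9,0.2,0,0,0,0,0, 0.9,0.2,0,0,0,0,0, 0.9,0.2,0,0,0,0,0]'>/dev/null
python3 -m jog '[0.9,0.2,0,0,0,0,0, 0.6,0.2,0,0,0,0,0, 0.35,0.05,0,0,0,-0.7,0, 0,0,0,0,0,-0.7,0, 0,0,0,0,0,-0.68,0, 0,0,0,0,0,0,0, 0,0,0,0,0,0,0]' >/dev/null
python3 st.py .5514 .2836 .17 9.3
```

```text
t 7.45 tcp [0.5487 0.2837 0.2159] yaw_y 9.2 toolz [-2.2e-03 -9.0e-04 -1.0e+00] j [0.43 0.45 1.69 0.   1.   0.27] F [-0.5  0.1 -2.9] open 0.0232 grip 58.9
need units xyz [-0.02   0.111  1.835] wz -0.02
```

```bash
python3 -m jog '[0,0.11,0.6,0,0,-0.02,0, 0,0,0.6,0,0,0,0, 0,0,0.5,0,0,0,0, 0,0,0,0,0,0,0, 0,0,0,0,0,0,0]' >/dev/null
python3 st.py .5514 .2836 .158 9.3
python3 - <<'E'
from h import *
from station import viewer
c=viewer.read_camera("scene");pickle.dump(c,open("pics/scene2.pkl","wb"))
cv2.imwrite("pics/a2.png",cv2.resize(c["pixels"][85:175,270:390,::-1],(800,600),interpolation=cv2.INTER_CUBIC))
E
```

```text
t 7.87 tcp [0.5515 0.2838 0.1742] yaw_y 9.3 toolz [-1.9e-03 -8.0e-04 -1.0e+00] j [0.43 0.5  1.72 0.   0.92 0.26] F [ 0.6 -1.3 -1.8] open 0.023 grip 58.8
need units xyz [-0.006 -0.005  0.647] wz 0.001
```

View pics/a2.png

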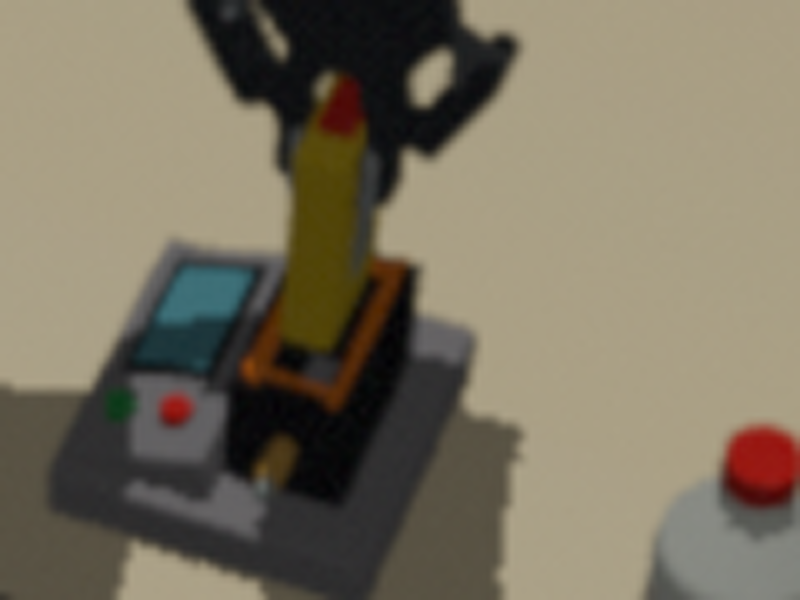

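The monitor hangs over the mouth, its lower near edge at crop (283,338)-(330,352), inside the orange rim. Lowering it gently.

```bash
python3 -m jog '[0,0,0.2,0,0,0,0, 0,0,0.2,0,0,0,0, 0,0,0.2,0,0,0,0, 0,0,0,0,0,0,0]' >/dev/null
python3 st.py .5514 .2836 .098 9.3
python3 -m jog '[0,0,0.1,0,0,0,0, 0,0,0.1,0,0,0,0, 0,0,0.1,0,0,0,0, 0,0,0,0,0,0,0]' >/dev/null
python3 st.py .5514 .2836 .098 9.3
```

```text
t 8.25 tcp [0.5517 0.2838 0.1591] yaw_y 9.39 toolz [-1.e-03 -4.e-04 -1.e+00] j [0.43 0.52 1.74 0.   0.89 0.26] F [-0.7 -0.5 -2.5] open 0.024 grip 58.9
need units xyz [-0.004 -0.009  2.444] wz 0.017
t 8.58 tcp [0.5519 0.2839 0.1521] yaw_y 9.4 toolz [-6.e-04 -2.e-04 -1.e+00] j [0.43 0.53 1.74 0.   0.88 0.26] F [-0.4 -0.7 -3.1] open 0.0234 grip 58.9
need units xyz [-0.009 -0.021  2.162] wz 0.02
```

```bash
python3 -m jog '[0,0,0.2,0,0,0,0, 0,0,0.2,0,0,0,0, 0,0,0.2,0,0,0,0, 0,0,0.2,0,0,0,0, 0,0,0,0,0,0,0]' >/dev/null
python3 st.py .5514 .2836 .098 9.3
python3 -m jog '[0,0,0.2,0,0,0,0, 0,0,0.2,0,0,0,0, 0,0,0.2,0,0,0,0, 0,0,0,0,0,0,0]' >/dev/null
python3 st.py .5514 .2836 .098 9.3
```

```text
t 9.0 tcp [0.5515 0.2837 0.1312] yaw_y 9.4 toolz [-1.5e-03 -7.0e-04 -1.0e+00] j [ 0.43  0.55  1.76 -0.    0.84  0.26] F [-0.7 -0.8 -4.2] open 0.0238 grip 59.0
need units xyz [-0.003 -0.004  1.329] wz 0.02
t 9.33 tcp [0.5516 0.2837 0.1164] yaw_y 9.4 toolz [-1.3e-03 -6.0e-04 -1.0e+00] j [ 0.43  0.57  1.77 -0.    0.81  0.26] F [ 1.4 -0.5 -2.8] open 0.0234 grip 59.0
need units xyz [-0.004 -0.009  0.735] wz 0.02
```

```bash
python3 -m jog '[0,0,0.2,0,0,0,0, 0,0,0.2,0,0,0,0, 0,0,0.1,0,0,0,0, 0,0,0.1,0,0,0,0, 0,0,0,0,0,0,0]' >/dev/null
python3 st.py .5514 .2836 .098 9.3
python3 -m jog '[0,0,0.08,0,0,0,0, 0,0,0.08,0,0,0,0, 0,0,0,0,0,0,0]' >/dev/null
python3 st.py .5514 .2836 .098 9.3
```

```text
t 9.75 tcp [0.5519 0.2839 0.102 ] yaw_y 9.4 toolz [-6.e-04 -3.e-04 -1.e+00] j [0.43 0.59 1.78 0.   0.78 0.26] F [-1.2  0.2 -2.1] open 0.0232 grip 59.0
need units xyz [-0.009 -0.022  0.16 ] wz 0.021
t 10.0 tcp [0.5521 0.284  0.0983] yaw_y 9.4 toolz [-2.e-04 -1.e-04 -1.e+00] j [0.43 0.59 1.78 0.   0.77 0.26] F [-0.4 -0.4 -2.7] open 0.0234 grip 59.0
need units xyz [-0.01  -0.028  0.011] wz 0.02
```

```bash
python3 -m jog '[0,0,0.04,0,0,0,0, 0,0,0.04,0,0,0,0, 0,0,0,0,0,0,0]' >/dev/null
python3 st.py .5514 .2836 .098 9.3
python3 -m jog '[0,0,0.06,0,0,0,0, 0,0,0,0,0,0,0]' >/dev/null
python3 st.py .5514 .2836 .098 9.3
```

```text
t 10.25 tcp [0.5523 0.2841 0.0979] yaw_y 9.4 toolz [ 7.e-04  3.e-04 -1.e+00] j [0.43 0.59 1.78 0.   0.77 0.26] F [-5.1 -3.3 18.3] open 0.0233 grip 61.7
need units xyz [-0.013 -0.04  -0.005] wz 0.02
t 10.42 tcp [0.5524 0.2841 0.0978] yaw_y 9.4 toolz [ 1.3e-03  6.0e-04 -1.0e+00] j [ 0.43  0.59  1.78 -0.    0.77  0.26] F [-12.1  -5.7  42. ] open 0.0233 grip 64.8
need units xyz [-0.015 -0.044 -0.008] wz 0.021
```

```bash
python3 -m jog '[0,0,-0.1,0,0,0,0, 0,0,0,0,0,0,0.5, 0,0,0,0,0,0,1, 0,0,0,0,0,0,1, 0,0,0,0,0,0,1, 0,0,0,0,0,0,1]' 
python3 -m jog '[0,0,-0.2,0,0,0,1, 0,0,-0.5,0,0,0,1, 0,0,-0.9,0,0,0,1, 0,0,-0.9,0,0,0,1, 0,0,-0.9,0,0,0,1, 0,0,-0.9,0,0,0,1, 0,0,-0.9,0,0,0,1, 0,0,-0.9,0,0,0,1]' >/dev/null
python3 -m jog '[0,0,-0.8,0,0,0,1, 0,0,-0.8,0,0,0,1, 0,0,-0.8,0,0,0,1, 0,0,0,0,0,0,1]' >/dev/null
python3 st.py .4755 -.342 .33 -36
python3 - <<'E'
from h import *
from station import viewer
c=viewer.read_camera("scene");pickle.dump(c,open("pics/scene3.pkl","wb"))
cv2.imwrite("pics/a3.png",cv2.resize(c["pixels"][85:175,270:390,::-1],(800,600),interpolation=cv2.INTER_CUBIC))
E
```

```text
time_s: 10.92
tcp_pos: [0.5521, 0.284, 0.0973]
tcp_rot: [-0.0, 0.647, 0.763, -0.0]
wrist_force: [0.7, 0.4, 0.6]
opening: 0.0817
gripper_force: 0.0
t 11.92 tcp [0.5536 0.2847 0.3154] yaw_y 9.4 toolz [ 0.0059  0.0027 -1.    ] j [0.43 0.37 1.56 0.   1.2  0.26] F [-0.5  0.4 -0.2] open 0.0854 grip 0.0
need units xyz [-24.219  -7.171  -0.669] wz 9.08
```

View pics/a3.png

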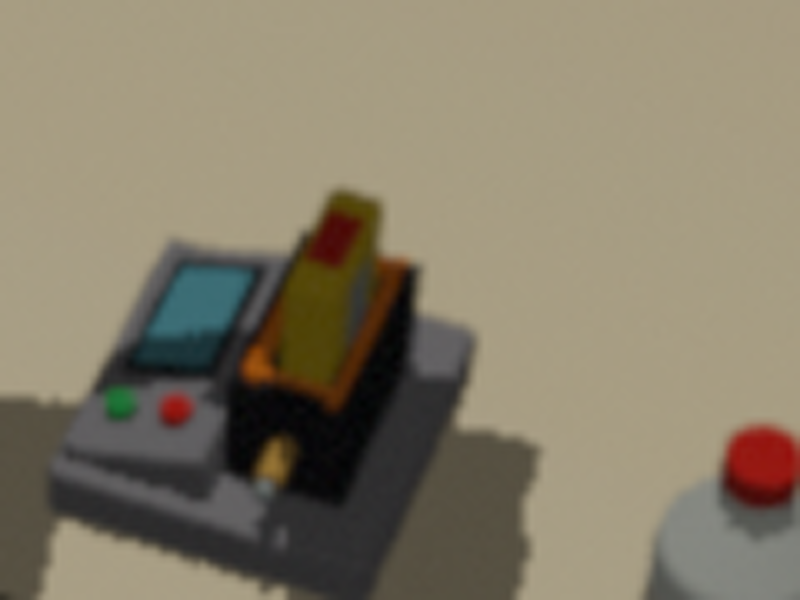

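The monitor stands home in the bay, upright at crop (330,280), let go. Now to the orange cap.

```bash
python3 -m jog '[-0.45,-0.13,-0.2,0,0,0,1, -0.9,-0.266,-0.2,0,0,0,1, -0.9,-0.266,-0.2,0,0,0,1, -0.9,-0.266,0,0,0,0,1, -0.9,-0.266,0,0,0,0,1, -0.9,-0.266,0,0,0,0,1, -0.9,-0.266,0,0,0,0,1, -0.9,-0.266,0,0,0,0,1]' >/dev/null
python3 -m jog '[-0.9,-0.266,0,0,0,0,1, -0.9,-0.266,0,0,0,0,1, -0.9,-0.266,0,0,0,0,1, -0.9,-0.266,0,0,0,0,1, -0.9,-0.266,0,0,0,0,1, -0.9,-0.266,0,0,0,0,1, -0.9,-0.266,0,0,0,0,1]' >/dev/null
python3 -m jog '[-0.9,-0.266,0,0,0,0,1, -0.9,-0.266,0,0,0,0,1, -0.9,-0.266,0,0,0,0,1, -0.9,-0.266,0,0,0,0,1, -0.9,-0.266,0,0,0,0,1, -0.9,-0.266,0,0,0,0,1, -0.9,-0.266,0,0,0,0,1]' >/dev/null
python3 -m jog '[-0.9,-0.266,0,0,0,0,1, -0.9,-0.266,0,0,0,0,1, -0.9,-0.266,0,0,0,0,1, -0.9,-0.266,0,0,0,0,1, -0.45,-0.13,0,0,0,0,1, 0,0,0,0,0,0.9,1, 0,0,0,0,0,0.9,1, 0,0,0,0,0,0.9,1]' >/dev/null
python3 -m jog '[0,0,0,0,0,0.9,1, 0,0,0,0,0,0.9,1, 0,0,0,0,0,0.9,1, 0,0,0,0,0,0.9,1, 0,0,0,0,0,0.9,1, 0,0,0,0,0,0.9,1, 0,0,0,0,0,0.9,1]' >/dev/null
python3 st.py .4755 -.342 .222 -36
```

```text
t 15.05 tcp [ 0.4766 -0.3209  0.3248] yaw_y -35.82 toolz [-9.e-04  8.e-04 -1.e+00] j [-0.65  0.29  1.65  0.    1.2  -0.02] F [-0.8 -0.9 -0.8] open 0.0855 grip 0.0
need units xyz [-0.71   0.464  4.11 ] wz 0.036
```

```bash
python3 -m jog '[-0.35,0.23,0,0,0,0,1, -0.36,0.23,0,0,0,0,1, 0,0,0,0,0,0,1, 0,0,0.7,0,0,0,1, 0,0,0.7,0,0,0,1, 0,0,0.7,0,0,0,1, 0,0,0.7,0,0,0,1, 0,0,0.7,0,0,0,1]' >/dev/null
python3 -m jog '[0,0,0.4,0,0,0,1, 0,0,0.2,0,0,0,1, 0,0,0,0,0,0,1]' >/dev/null
python3 st.py .4755 -.342 .221 -36
```

```text
t 15.97 tcp [ 0.4758 -0.3424  0.2217] yaw_y -35.57 toolz [-0.0012  0.001  -1.    ] j [-0.68  0.4   1.76  0.    0.99 -0.05] F [-0.3  0.1  0.9] open 0.0855 grip 0.0
need units xyz [ 0.006 -0.021  0.028] wz 0.086
```

Grip it and feel one way: a small anticlockwise turn first (tool z points down, so -wz).

```bash
python3 -m jog '[0,0,0,0,0,0,0.5, 0,0,0,0,0,0,0, 0,0,0,0,0,0,0, 0,0,0,0,0,0,0, 0,0,0,0,0,0,0, 0,0,0,0,0,0,0]' 40
python3 st.py .4755 -.342 .221 -36
for k in 1; do python3 -m jog '[0,0,0,0,0,-0.5,0, 0,0,0,0,0,-0.5,0, 0,0,0,0,0,-0.5,0, 0,0,0,0,0,-0.5,0, 0,0,0,0,0,0,0]'; done
python3 -c "
from station import manip;print(manip.get_state()['moment'])"
python3 -m jog '[0,0,0,0,0,-0.4,0, 0,0,0,0,0,-0.4,0, 0,0,0,0,0,0,0]' 
python3 -c "
from station import manip;print(manip.get_state()['moment'])"
python3 st.py .4755 -.342 .221 -36
```

```text
time_s: 16.47
tcp_pos: [0.4749, -0.3413, 0.2233]
tcp_rot: [-0.001, 0.889, 0.457, -0.001]
wrist_force: [-10.2, 8.9, 15.0]
opening: 0.0402
gripper_force: 38.8
t 16.47 tcp [ 0.4749 -0.3413  0.2233] yaw_y -35.59 toolz [-0.0022  0.0019 -1.    ] j [-0.67  0.4   1.76  0.    0.99 -0.05] F [-10.2   8.9  15. ] open 0.0402 grip 38.8
need units xyz [-0.01   0.036  0.093] wz 0.082
time_s: 16.88
tcp_pos: [0.4749, -0.3403, 0.2233]
tcp_rot: [-0.002, 0.845, 0.534, -0.0]
wrist_force: [-9.9, 17.1, 17.3]
opening: 0.0396
gripper_force: 38.9
[ 2.73105532  1.82126598 -0.38091342]
time_s: 17.13
tcp_pos: [0.4746, -0.3409, 0.2232]
tcp_rot: [-0.002, 0.826, 0.563, -0.0]
wrist_force: [-12.1, 11.4, 15.1]
opening: 0.0396
gripper_force: 38.7
[ 1.89156608  2.11922514 -0.62762891]
t 17.13 tcp [ 0.4746 -0.3409  0.2232] yaw_y -21.48 toolz [-0.0028  0.0026 -1.    ] j [-0.67  0.4   1.76  0.    0.99 -0.3 ] F [-12.1  11.4  15.1] open 0.0396 grip 38.7
need units xyz [-0.029  0.05   0.086] wz 2.904
```

```bash
cat > m.py <<'E'
from station import manip;import numpy as np
s=manip.get_state();print("M",np.round(s['moment'],2),"F",np.round(s["wrist_force"],1),"j6",round(s["joint_positions"][5],3),"t6",round(s["joint_torque"][5],3),"z",round(s["tcp_pos"][2],4),round(s["time_s"],2))
E
python3 -m jog '[0.05,-0.1,-0.06,0,0,0,0, 0,0,0,0,0,0,0]' >/dev/null; python3 m.py
python3 -m jog '[0,0,0,0,0,0.5,0, 0,0,0,0,0,0.5,0]'>/dev/null; python3 m.py
python3 -m jog '[0,0,0,0,0,0.5,0, 0,0,0,0,0,0.5,0]'>/dev/null; python3 m.py
python3 -m jog '[0,0,0,0,0,0.5,0, 0,0,0,0,0,0.5,0]'>/dev/null; python3 m.py
python3 -m jog '[0,0,0,0,0,0.5,0, 0,0,0,0,0,0.5,0]'>/dev/null; python3 m.py
python3 -m jog '[0,0,0,0,0,0.5,0, 0,0,0,0,0,0.5,0]'>/dev/null; python3 m.py
python3 -m jog '[0,0,0,0,0,0.5,0, 0,0,0,0,0,0.5,0]'>/dev/null; python3 m.py
```

```text
M [-0.34  0.43 -0.43] F [-2.6 -2.7 -1.6] j6 -0.297 t6 -0.519 z 0.2243 17.3
M [-0.11  0.14  0.06] F [-0.6 -0.9 -0.5] j6 -0.208 t6 -2.107 z 0.2244 17.47
M [-0.04  0.05 -0.01] F [-0.7 -0.3 -0.8] j6 -0.121 t6 -1.731 z 0.2245 17.63
M [-0.05  0.04 -0.  ] F [-0.3 -0.1  0.3] j6 -0.033 t6 -1.731 z 0.2245 17.8
M [ 0.    0.01 -0.01] F [ 0.4  0.3 -0.4] j6 0.054 t6 -1.731 z 0.2246 17.97
M [-0.04  0.04  0.01] F [ 0.4  0.8 -0.7] j6 0.141 t6 -1.73 z 0.2245 18.13
M [-0.02  0.04 -0.03] F [-0.5 -0.2  0.3] j6 0.228 t6 -1.732 z 0.2246 18.3
```

Anticlockwise built up to -0.6 N m, while clockwise runs free at about 0, so it loosens clockwise. Carrying on that way.

```bash
python3 -m jog '[0,0,0,0,0,0.8,0, 0,0,0,0,0,0.8,0, 0,0,0,0,0,0.8,0, 0,0,0,0,0,0.8,0, 0,0,0,0,0,0.8,0, 0,0,0,0,0,0.8,0, 0,0,0,0,0,0.8,0, 0,0,0,0,0,0.8,0]'>/dev/null; python3 m.py
python3 -m jog '[0,0,0,0,0,0.8,0, 0,0,0,0,0,0.8,0, 0,0,0,0,0,0.8,0, 0,0,0,0,0,0.8,0, 0,0,0,0,0,0.8,0, 0,0,0,0,0,0.8,0, 0,0,0,0,0,0.8,0, 0,0,0,0,0,0.8,0]'>/dev/null; python3 m.py
python3 -m jog '[0,0,0,0,0,0.8,0, 0,0,0,0,0,0.8,0, 0,0,0,0,0,0.8,0, 0,0,0,0,0,0.8,0, 0,0,0,0,0,0.8,0, 0,0,0,0,0,0.8,0, 0,0,0,0,0,0.8,0, 0,0,0,0,0,0.8,0]'>/dev/null; python3 m.py
python3 st.py .4755 -.342 .221 -36
```

```text
M [0.03 0.01 0.01] F [ 0.6  0.  -1. ] j6 0.788 t6 -2.772 z 0.2246 18.97
M [-0.19 -0.06 -0.03] F [ 0.4 -0.7 -0.1] j6 1.347 t6 -2.76 z 0.2246 19.63
M [-0.71  0.47  0.09] F [-1.3 -3.7 -0.4] j6 1.905 t6 -2.705 z 0.2247 20.3
t 20.3 tcp [ 0.4747 -0.3413  0.2247] yaw_y -147.78 toolz [ 0.001  -0.0018 -1.    ] j [-0.67  0.39  1.76 -0.    0.99  1.91] F [-1.3 -3.7 -0.4] open 0.0394 grip 46.3
need units xyz [ 0.04 -0.01  0.15] wz -22.356
```

```bash
python3 -m jog '[0,0,-0.1,0,0,0.5,0, 0,0,-0.1,0,0,0.5,0, 0,0,-0.1,0,0,0,0, 0,0,0,0,0,0,0]'>/dev/null; python3 m.py
python3 -m jog '[0,0,-0.15,0,0,0,0, 0,0,-0.1,0,0,0,0, 0,0,0,0,0,0,0]'>/dev/null; python3 m.py
```

```text
M [-0.88  0.97  0.31] F [-5.3 -4.5  2.6] j6 1.989 t6 0.705 z 0.2318 20.63
M [-0.58  0.63  0.09] F [-4.1 -3.3  2. ] j6 1.989 t6 0.078 z 0.2384 20.88
```

```bash
python3 -m jog '[0,0,-0.3,0,0,0,0, 0,0,-0.3,0,0,0,0, 0,0,-0.3,0,0,0,0, 0,0,-0.4,0,0,0,0, 0,0,-0.4,0,0,0,0, 0,0,-0.4,0,0,0,0, 0,0,0,0,0,0,0, 0,0,0,0,0,0,0]'>/dev/null; python3 m.py
python3 -m jog '[0,0,0,0,0,0,0, 0,0,0,0,0,0,0, 0,0,0,0,0,0,0, 0,0,0,0,0,0,0]'>/dev/null
python3 st.py .4755 -.342 .29 -36
python3 - <<'E'
from h import *
from station import viewer
c=viewer.read_camera("scene")
cv2.imwrite("pics/a4.png",cv2.resize(c["pixels"][190:340,100:300,::-1],(800,600),interpolation=cv2.INTER_CUBIC))
E
```

```text
M [-0.    0.03  0.02] F [-0.1  0.9 -0.5] j6 1.989 t6 0.0 z 0.2911 21.55
t 21.88 tcp [ 0.4743 -0.3403  0.2899] yaw_y -152.6 toolz [-6.e-04  5.e-04 -1.e+00] j [-0.67  0.33  1.68  0.    1.13  1.99] F [0.6 0.  0.4] open 0.0391 grip 46.3
need units xyz [ 0.084 -0.012 -0.006] wz -23.321
```

View pics/a4.png

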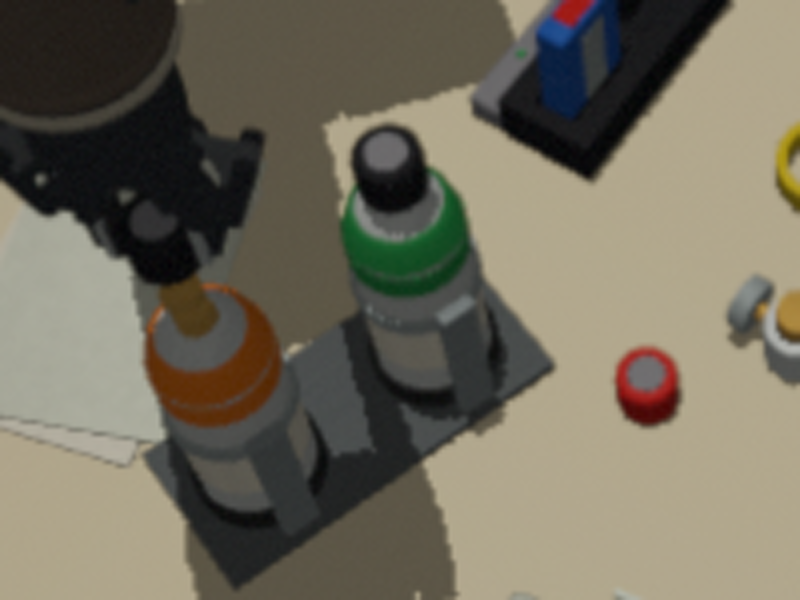

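The cap is in the fingers at crop (155,240), with the bare brass neck visible below it at (190,305). The green cap and blue monitor are in place. One more small lift for margin, then I hand in.

```bash
python3 -m jog '[0,0,-0.3,0,0,0,0, 0,0,-0.3,0,0,0,0, 0,0,0,0,0,0,0, 0,0,0,0,0,0,0, 0,0,0,0,0,0,0, 0,0,0,0,0,0,0, 0,0,0,0,0,0,0, 0,0,0,0,0,0,0]'; python3 m.py
python3 -c "
from station import manip;print(manip.sign_off())"
```

```text
time_s: 22.6
tcp_pos: [0.4743, -0.3403, 0.3051]
tcp_rot: [-0.0, 0.854, -0.52, -0.0]
wrist_force: [-0.1, 0.2, -0.9]
opening: 0.0398
gripper_force: 46.3
M [-0.02 -0.   -0.04] F [-0.1  0.2 -0.9] j6 1.989 t6 -0.0 z 0.3051 22.6
the job is handed in; nothing more can be done
None
```

I handed the job in at 22.6 s: the yellow monitor is home in the bay with its screen to the console, and the orange bottle's cap, which loosened clockwise (left-handed thread), is held in the air above its bottle; the hand-in returned no verdict.

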